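# Stow the gear motors upright in the divided parts crate

## Task

One gear motor already stands in the divided plywood crate. Put the two loose gear motors from the bench into the two empty cells of the crate, one per cell, each standing upright on its brass foot on the cell's floor. Set them down rather than dropping them, and leave the stowed motor standing in its cell.

Things in the scene. Friction and masses are not known exactly. Their poses are not given: they have to be found in the camera images.
- motor_1: Loose gear motor on the bench, 52 x 76 x 64 mm: black can 36 mm across lying along y (y -38 to 22 mm, axis 36 mm up); upright brass plate 52 wide, 64 high at y 24 mm, gear beyond it to y 38 mm; thin brass foot below. Origin: underside, centre of the outline; z up. Grip the can along x from above at y -8 mm, fingertips 26 mm above the underside.
- motor_2: The other loose gear motor, same shape, size and frame as motor_1. Each weighs 0.15 to 0.3 kg. Either may go into either empty cell. Each motor's y axis starts within 30 degrees of the world's y.
- crate: Plywood crate fixed to the bench, 90 (x) x 318 (y) mm, 6 mm walls: three cells 78 x 98 mm in a row along its y, centres at y -104, 0, 104 mm. Floor 6 mm above its underside; long sides 28 mm high, ends and dividers 40 mm. Motors fit lengthwise (y along the crate's y, either way round), fingers then pass over the long sides. Origin: underside centre; y within 9 degrees of the world's y.
- stowed_motor: A third gear motor, same shape, size and frame, loose, already standing lengthwise in one of the three cells (which one varies). The other two cells are empty.
Things that resemble listed ones, but are neither listed nor needed, are in the scene too. Leave any pink look-alike of the motor_2 alone. What is shaped like the motor_1 but purple is not meant.

How it is judged:
By the outcome, as a careful person would: the job done as asked, in the order asked, and still so for the second after the job is handed in, with the robot touching nothing.
It also fails if it takes over 58 s, if anything falls off the work surface, if the arm or the gripper's body presses on something with over 40 N, if the wrist force passes 120 N, or if a joint passes its speed limit or range.

## Robot

A 6-joint arm with a two-finger parallel gripper is mounted at the origin on a cart in front of the work surface, level with it; the furniture and walls round the work are solid. World frame = base frame: x ahead of the robot, y to its left, z up, the work surface at z = 0. Lengths are in m, angles in rad, forces in N, time in s.
With the tool pointing down it reaches from about 0.35 to 0.95 m from the base axis. Payload 17.4 kg.
Tool frame: the origin (TCP) lies midway between the tips of the shut fingers; the grasp point (between the pads) lies 19 mm behind it; z points along the fingers, y is the line along which they close (so a half turn about z gives the same grasp; the last joint's range is limited). The gripper opens to 93 mm and grips with 3 to 60 N. Pads are 15 mm wide; open, the fingers measure 128 mm over their backs; the gripper's body (75 mm by 188 mm) begins 65 mm behind the grasp point.
Start: joints at [1.132, 0.116, 1.442, -0, 1.584, -0.038], TCP at [0.263, 0.622, 0.219] pointing down, gripper open.
Joint ranges: [-2.83, 2.83], [-0.83, 2.19], [0.07, 2.5], [-1.14, 4.28], [0.01, 3], [-2.97, 2.97]. Speed limits (rad/s): [1.89, 1.89, 2.22, 3.14, 3.14, 3.14].

## Interface

Orientations are given as a unit quaternion [x, y, z, w].
In Python, from plant import readout, vision, bot gives the robot as it stands.
- The arm moves only by the tool play_rows, never from a script. Its argument "series" is a list of rows, each a list of 3 entries, a list of its own where there are three numbers: the shift along the tool's x, y, z in m, then the turn, a rotation vector about the tool's x, y, z in degrees, then the opening, from 0 (shut) to 1 (fully open). In form: [[[x, y, z], [rx, ry, rz], jaw], ...]. A call has 1 to 10 rows; each row shifts and turns the commanded pose from where the row before left it, along the tool's axes as they then stand; what a row does not reach is not made up. A row lasts 1/12 s, in which the tool goes at most 41.7 mm and 7.16 degrees, less where a joint would pass 70% of its speed; a pose out of reach is approached as far as the arm can. A call is refused whole if a number of a shift passes 0.0417 or a number of a turn 7.16, either way. A call with a gripper value outside its range is refused whole. The fingers move at their own pace and stop on an object; "force" is the grip in N (left out, the last holds). Time passes only in rows, so rows that do not move let the fingers close. It gives the time, the measured TCP pose, the force, the opening and the grip force at its end, in the units of the state.
- readout.get_state(): the state, without advancing time (a new reading comes with each control period).
- vision.capture(name): name is "side" or "top"; returns the picture (420x560x3 uint8, blue, green, red); there is no depth.
- vision.camera_params(name): a dict with "intrinsics" (3x3 intrinsics, pixels), "k1" (the pictures are not rectified: a ray, as slopes to the right and down, at radius r is drawn at 1 + k1 r^2 times it, then the intrinsics apply), "cam_to_world" (4x4, takes a point from camera to world coordinates). Camera axes: x right, y down, z forward; pixel columns grow to the right and rows downward; lengths in m; the calibration is good to about 2 mm. A picture is of the moment at which its call begins. camera_params takes no time and is no camera call.
- bot.hand_in(): hands the job in; it is judged then, once.
The state is a dict: "time_s": time; "joint_positions": joint angles; "dq": joint speeds; "effort": joint torques, N m; "eef_pos": TCP position; "orientation": TCP orientation; "contact_force": force on the tool from outside, world axes, zero at the start; "moment": the same for the moment, N m; "grip_width": opening from 0.0 (shut) to 1.0 (fully open); "grasp_force": force on a finger pad.
Only numpy, scipy, OpenCV 4.12 (cv2) and the standard library are available. Lean on these libraries where they do the work, as an engineer would, in place of code of your own. Each camera call takes 0.05 s, during which the arm holds its last target. There are 200 camera calls.

## Working session

There is one attempt and no reset: what is moved stays moved. The work goes in short steps, Python scripts to look and compute and a tool call to move; the robot and the scene stay as the last step left them, time stands still between calls to the robot, and variables do not carry over. Pictures are saved under pics/ and viewed, at most 10 in all, crops included, and the job is handed in when it is done.

Besides the shell and the picture viewer there is one more tool, called in YAML: its name, and indented under it one key for each argument. play_rows: Moves the arm, as the interface text tells. Its arguments: {"type":"object","properties":{"series":{"type":"array"},"force":{"type":"number"}},"required":["series"]}

```bash
mkdir -p pics; ls
python3 - <<'E'
from plant import readout, vision, bot
import cv2,numpy as np
for n in("top","side"):
    cv2.imwrite(f"pics/{n}0.png",vision.capture(n)); p=vision.camera_params(n); print(n,np.round(p["intrinsics"],1).tolist(),p["k1"],np.round(p["cam_to_world"],4).tolist())
print(readout.get_state())
E
```

```text
pics
top [[534.4, 0.0, 276.8], [0.0, 534.4, 210.6], [0.0, 0.0, 1.0]] -0.17309393839465623 [[0.0194, -0.9809, 0.1933, 0.2735], [-0.9996, -0.0233, -0.0182, 0.0768], [0.0223, -0.1929, -0.981, 1.1821], [0.0, 0.0, 0.0, 1.0]]
side [[379.0, 0.0, 279.2], [0.0, 379.0, 214.7], [0.0, 0.0, 1.0]] 0.014280906085580879 [[-0.9992, -0.0316, 0.0227, 0.4939], [-0.0334, 0.3974, -0.917, 0.8923], [0.02, -0.9171, -0.3982, 0.3885], [0.0, 0.0, 0.0, 1.0]]
{'time_s': 0.1, 'joint_positions': array([ 1.13222421e+00,  1.16429980e-01,  1.44219073e+00, -8.72989797e-06,
        1.58397874e+00, -3.78192814e-02]), 'dq': array([ 0.00071913, -0.00184409, -0.00328706,  0.00122259, -0.00118374,
       -0.00135563]), 'effort': array([ 6.15618646e-04, -7.22889161e+01, -6.23869944e+01,  7.80436909e-02,
        2.25960219e-02, -4.46268166e-05]), 'eef_pos': array([0.26327344, 0.62134957, 0.21798922]), 'orientation': array([ 1.99038260e-01,  9.79991591e-01, -4.90211726e-04, -1.14534540e-04]), 'contact_force': array([-0.40178922,  0.19592265,  0.57940147]), 'moment': array([0.03198483, 0.02681213, 0.03266454]), 'grasp_force': 0.0, 'grip_width': 1.0005048858553902}
```

View pics/top0.png

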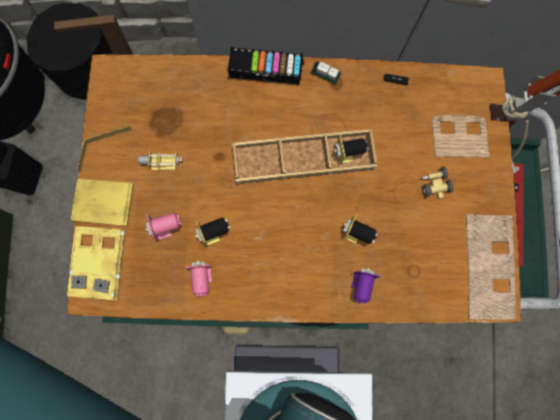

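View pics/side0.png

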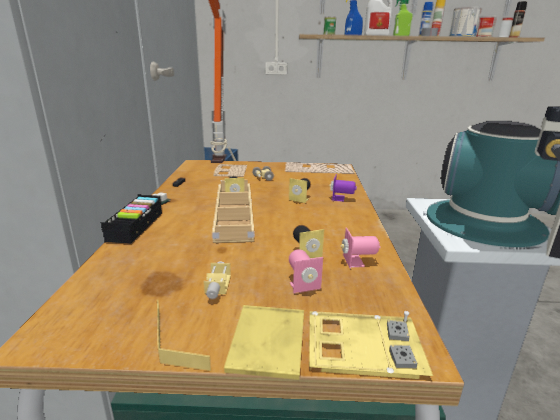

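The top view shows loose black motors at about (212,230) and (360,231), both with plates to the left (+y). The stowed motor is at (350,148), in the right (-y) cell. The pink and purple ones are decoys. The side view agrees.

```bash
cat > h.py <<'E'
import numpy as np,cv2
from plant import readout,vision,bot
from scipy.spatial.transform import Rotation as R
def rays(n,px):
    p=vision.camera_params(n);K=np.array(p["intrinsics"]);T=np.array(p["cam_to_world"]);px=np.atleast_2d(px).astype(float)
    s=cv2.undistortPoints(px.reshape(-1,1,2),K,np.array([p["k1"],0,0,0.])).reshape(-1,2)
    return T[:3,3],np.c_[s,np.ones(len(s))]@T[:3,:3].T
def plane(n,px,z):
    o,d=rays(n,px);return o+d*((z-o[2])/d[:,2])[:,None]
def cans(img,box):
    x0,y0,x1,y1=box;hsv=cv2.cvtColor(img,cv2.COLOR_BGR2HSV)
    m=np.zeros(img.shape[:2],np.uint8);m[y0:y1,x0:x1]=((hsv[...,2]<55)[y0:y1,x0:x1])*255
    cs,_=cv2.findContours(m,cv2.RETR_EXTERNAL,cv2.CHAIN_APPROX_NONE)
    return [c for c in cs if cv2.contourArea(c)>150]
E
python3 - <<'E'
from h import *
img=cv2.imread("pics/top0.png")
cv2.imwrite("pics/crop.png",cv2.resize(img[120:270,190:390],None,fx=4,fy=4,interpolation=cv2.INTER_CUBIC))
for nm,b in(("left",(190,205,240,255)),("right",(335,205,385,255)),("stowed",(325,130,372,170))):
    for c in cans(img,b):
        w=plane("top",c.reshape(-1,2),.036)[:,:2].astype(np.float32)
        print(nm,cv2.contourArea(c),[np.round(v,3) for v in cv2.minAreaRect(w)],np.round(cv2.boxPoints(cv2.minAreaRect(w)),3).tolist())
hsv=cv2.cvtColor(img,cv2.COLOR_BGR2HSV)
for p in[(234,160),(300,137),(264,160),(205,232),(250,200)]: print(p,hsv[p[1],p[0]])
E
```

```text
left 333.0 [array([0.456, 0.189]), array([0.034, 0.055]), np.float64(22.806)] [[0.4300000071525574, 0.20800000429153442], [0.4519999921321869, 0.15800000727176666], [0.4830000102519989, 0.17100000381469727], [0.460999995470047, 0.22100000083446503]]
right 317.0 [array([ 0.455, -0.134]), array([0.053, 0.034]), np.float64(64.303)] [[0.42800000309944153, -0.15000000596046448], [0.45899999141693115, -0.16500000655651093], [0.4819999933242798, -0.11699999868869781], [0.45100000500679016, -0.10199999809265137]]
stowed 264.0 [array([ 0.65, -0.12]), array([0.034, 0.051]), np.float64(12.037)] [[0.628000020980835, -0.09799999743700027], [0.6380000114440918, -0.14800000190734863], [0.671999990940094, -0.14100000262260437], [0.6610000133514404, -0.09099999815225601]]
(234, 160) [ 16 121 165]
(300, 137) [ 18 104 199]
(264, 160) [ 15 121 173]
(205, 232) [90  8 33]
(250, 200) [ 15 174 161]
```

View pics/crop.png

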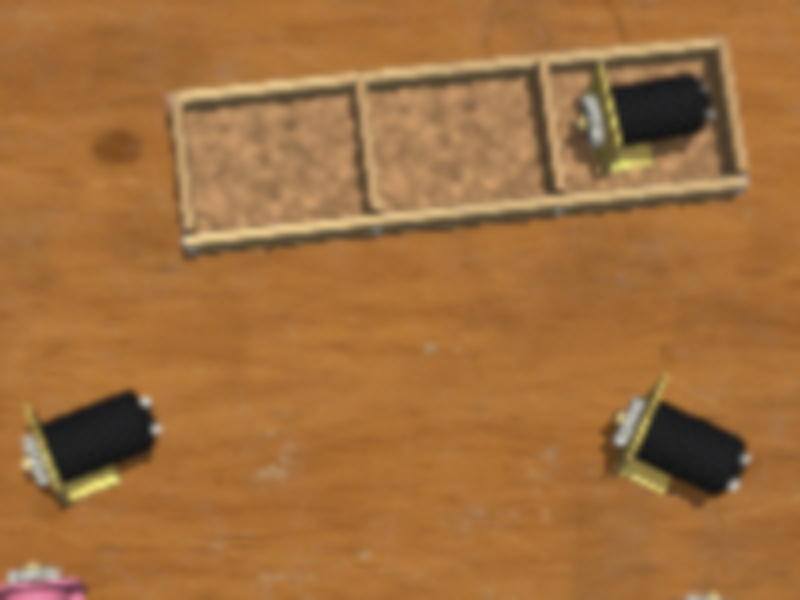

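The crop shows crate end walls and dividers at z=40 mm, running roughly (180,98)-(188,230), (362,80)-(374,210), (545,62)-(557,190) and (725,45)-(740,180). Two cells are empty on the left, and the stowed motor is in the right cell.

```bash
cat >> h.py <<'E'
def delta(x,y,z,phi):
    """tool-frame shift (at present axes) and tool-z turn [deg] to reach TCP x,y,z, tool y at phi deg (mod 180)"""
    s=readout.get_state();r=R.from_quat(s["orientation"]);M=r.as_matrix()
    cur=np.degrees(np.arctan2(M[1,1],M[0,1]));d=(phi-cur+90)%180-90
    print("t",round(s["time_s"],2),"tcp",np.round(s["eef_pos"],4),"phi",round(cur,1),"tilt",np.round(M[:,2],3),"| shift mm",np.round(1000*(M.T@(np.array([x,y,z])-s["eef_pos"])),1),"turn z",round(-d,1),"F",np.round(s["contact_force"],1),"grip",round(s["grip_width"],3),round(s["grasp_force"],1))
E
python3 - <<'E'
from h import *
c=np.array([[180,98],[188,230],[362,80],[374,210],[545,62],[557,190],[725,45],[740,180]])/4.+[190,120]
w=plane("top",c,.040)[:,:2];print(np.round(w,3).tolist())
m=(w[::2]+w[1::2])/2;print("mids",np.round(m,3).tolist(),np.linalg.norm(np.diff(m,axis=0),axis=1),"len",np.linalg.norm(w[::2]-w[1::2],axis=1))
d=m[0]-m[-1];print("yaw",np.degrees(np.arctan2(-d[0],d[1])),"cells",((m[1:]+m[:-1])/2).round(4).tolist())
delta(.456,.189,.150,22.8)
E
```

```text
[[0.647, 0.152], [0.571, 0.145], [0.66, 0.05], [0.585, 0.042], [0.674, -0.053], [0.599, -0.059], [0.688, -0.156], [0.608, -0.162]]
mids [[0.609, 0.148], [0.623, 0.046], [0.637, -0.056], [0.648, -0.159]] [0.10288134 0.10331079 0.1038169 ] len [0.07651592 0.07581279 0.0751455  0.07998566]
yaw 7.203420010330508 cells [[0.6158, 0.0975], [0.6295, -0.0047], [0.6422, -0.1075]]
t 0.1 tcp [0.2633 0.6213 0.218 ] phi 67.0 tilt [-0.    -0.001 -1.   ] | shift mm [-346.1 -322.8   68.3] turn z 44.2 F [-0.4  0.2  0.6] grip 1.001 0.0
```

play_rows:
  series:
    - [[-0.025, -0.023, 0.005], [0, 0, 0], 1]
    - [[-0.025, -0.023, 0.005], [0, 0, 0], 1]
    - [[-0.025, -0.023, 0.005], [0, 0, 0], 1]
    - [[-0.025, -0.023, 0.005], [0, 0, 0], 1]
    - [[-0.025, -0.023, 0.005], [0, 0, 0], 1]
    - [[-0.025, -0.023, 0.005], [0, 0, 0], 1]
    - [[-0.025, -0.023, 0.005], [0, 0, 0], 1]
    - [[-0.025, -0.023, 0.005], [0, 0, 0], 1]
    - [[-0.025, -0.023, 0.005], [0, 0, 0], 1]
    - [[-0.025, -0.023, 0.005], [0, 0, 0], 1]

```text
time_s: 0.93
eef_pos: [0.404, 0.3106, 0.1682]
orientation: [0.199, 0.98, -0.0, -0.0]
contact_force: [0.0, 0.0, 0.9]
grip_width: 1.001
grasp_force: 0.0
```

play_rows:
  series:
    - [[-0.024, -0.023, 0.005], [0, 0, 0], 1]
    - [[-0.024, -0.023, 0.005], [0, 0, 0], 1]
    - [[-0.024, -0.023, 0.005], [0, 0, 0], 1]
    - [[-0.024, -0.024, 0.004], [0, 0, 0], 1]
    - [[0, 0, 0], [0, 0, 7], 1]
    - [[0, 0, 0], [0, 0, 7], 1]
    - [[0, 0, 0], [0, 0, 7], 1]
    - [[0, 0, 0], [0, 0, 7], 1]
    - [[0, 0, 0], [0, 0, 7], 1]
    - [[0, 0, 0], [0, 0, 7], 1]

```text
time_s: 1.77
eef_pos: [0.4558, 0.189, 0.1494]
orientation: [0.54, 0.842, -0.0, -0.0]
contact_force: [0.1, -0.2, -0.1]
grip_width: 0.998
grasp_force: 0.0
```

play_rows:
  series:
    - [[0, 0, 0], [0, 0, 2], 1]
    - [[0, 0, 0], [0, 0, 0], 1]

```text
time_s: 1.93
eef_pos: [0.4558, 0.1891, 0.1494]
orientation: [0.552, 0.834, -0.0, -0.0]
contact_force: [-0.4, -0.5, 0.6]
grip_width: 0.998
grasp_force: 0.0
```

Run:
```python
from h import *
delta(.456,.189,.026,22.8)
a=vision.capture("top");b=vision.capture("side")
cv2.imwrite("pics/c1.png",np.hstack([cv2.resize(a[170:290,150:290],(560,480)),cv2.resize(b[190:310,260:320],(240,480))]))
```

```text
t 1.93 tcp [0.4558 0.1891 0.1494] phi 22.9 tilt [-0. -0. -1.] | shift mm [-1.000e-01  2.000e-01  1.234e+02] turn z 0.1 F [-0.4 -0.5  0.6] grip 0.998 0.0
```

View pics/c1.png

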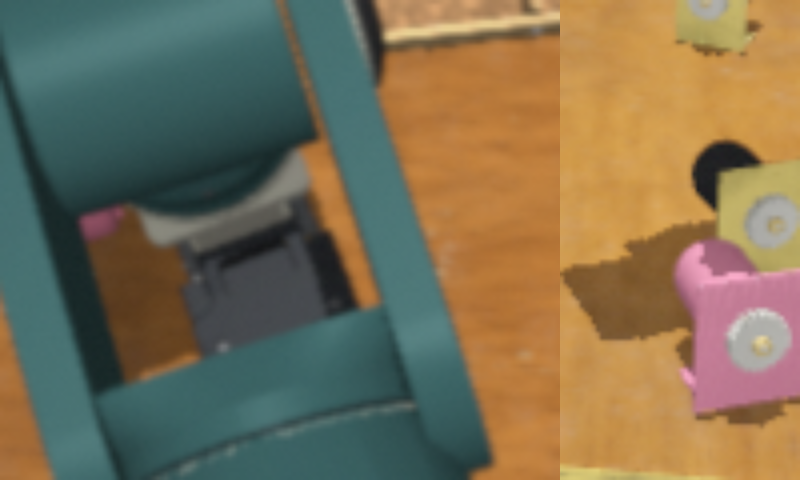

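The arm hides the motor from the top camera, and the side view is as expected. I'm descending with the jaws slightly narrowed to clear the pink motor.

play_rows:
  series:
    - [[0, 0, 0.02], [0, 0, 0], 0.75]
    - [[0, 0, 0.02], [0, 0, 0], 0.75]
    - [[0, 0, 0.02], [0, 0, 0], 0.75]
    - [[0, 0, 0.015], [0, 0, 0], 0.75]
    - [[0, 0, 0.01], [0, 0, 0], 0.75]
    - [[0, 0, 0.01], [0, 0, 0], 0.75]
    - [[0, 0, 0.01], [0, 0, 0], 0.75]
    - [[0, 0, 0.01], [0, 0, 0], 0.75]
    - [[0, 0, 0.008], [0, 0, 0], 0.75]
    - [[0, 0, 0], [0, 0, 0], 0.75]

```text
time_s: 2.87
eef_pos: [0.4553, 0.1889, 0.025]
orientation: [0.552, 0.834, -0.001, -0.001]
contact_force: [-0.1, -0.5, -0.5]
grip_width: 0.75
grasp_force: 0.0
```

play_rows:
  series:
    - [[0, 0, 0], [0, 0, 0], 0.6]
    - [[0, 0, 0], [0, 0, 0], 0.5]
    - [[0, 0, 0], [0, 0, 0], 0.4]
    - [[0, 0, 0], [0, 0, 0], 0.3]
    - [[0, 0, 0], [0, 0, 0], 0.2]
    - [[0, 0, 0], [0, 0, 0], 0.2]
    - [[0, 0, 0], [0, 0, 0], 0.2]
    - [[0, 0, 0], [0, 0, 0], 0.2]
  force: 25

```text
time_s: 3.53
eef_pos: [0.4561, 0.1892, 0.0269]
orientation: [0.552, 0.834, 0.0, 0.0]
contact_force: [-0.5, -0.4, 3.5]
grip_width: 0.383
grasp_force: 25.0
```

Run:
```python
from h import *
delta(.456,.189,.026,22.8)
b=vision.capture("side");cv2.imwrite("pics/c2.png",cv2.resize(b[180:300,250:370],(600,600)))
```

```text
t 3.53 tcp [0.4561 0.1892 0.0269] phi 23.0 tilt [ 0.001  0.    -1.   ] | shift mm [-0.1 -0.2  0.9] turn z 0.2 F [-0.5 -0.4  3.5] grip 0.383 25.0
```

View pics/c2.png

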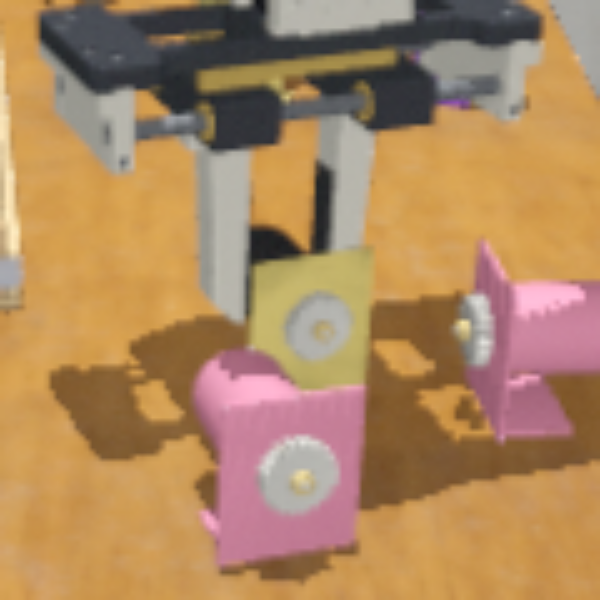

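The grip is 35.6 mm wide, so the can is held and the motor is upright. The hub sits at about (314.4,246) in the side picture. I'll lift and check the grip offset from the hub.

play_rows:
  series:
    - [[0, 0, -0.008], [0, 0, 0], 0.2]
    - [[0, 0, -0.015], [0, 0, 0], 0.2]
    - [[0, 0, -0.02], [0, 0, 0], 0.2]
    - [[0, 0, -0.02], [0, 0, 0], 0.2]
    - [[0, 0, -0.02], [0, 0, 0], 0.2]
    - [[0, 0, -0.02], [0, 0, 0], 0.2]
    - [[0, 0, 0], [0, 0, 5.3], 0.2]
    - [[0, 0, 0], [0, 0, 5.3], 0.2]
    - [[0, 0, 0], [0, 0, 5.3], 0.2]
    - [[0, 0, 0], [0, 0, 0], 0.2]

```text
time_s: 4.42
eef_pos: [0.4557, 0.189, 0.1299]
orientation: [0.663, 0.748, -0.0, -0.0]
contact_force: [-0.6, -0.9, -1.9]
grip_width: 0.379
grasp_force: 25.0
```

Run:
```python
from h import *
p=plane("side",[[314.4,246]],.036)[0];d=p[:2]-[.4561,.1892];a=np.radians(23)
print("hub",p,"along y",d@[-np.sin(a),np.cos(a)],"x",d@[np.cos(a),np.sin(a)])
delta(.617,.0895,.130,7.2)
```

```text
hub [0.43955366 0.22981434 0.036     ] along y 0.04385087146205458 x 0.0006382989300998743
t 4.42 tcp [0.4557 0.189  0.1299] phi 6.9 tilt [-0. -0. -1.] | shift mm [-1.181e+02  1.482e+02 -1.000e-01] turn z -0.3 F [-0.6 -0.9 -1.9] grip 0.379 25.0
```

play_rows:
  series:
    - [[-0.01, 0.012, 0], [0, 0, 0], 0.2]
    - [[-0.015, 0.02, 0], [0, 0, 0], 0.2]
    - [[-0.018, 0.022, 0], [0, 0, 0], 0.2]
    - [[-0.018, 0.022, 0], [0, 0, 0], 0.2]
    - [[-0.018, 0.022, 0], [0, 0, 0], 0.2]
    - [[-0.015, 0.02, 0], [0, 0, 0], 0.2]
    - [[-0.015, 0.018, 0], [0, 0, 0], 0.2]
    - [[-0.009, 0.012, 0], [0, 0, 0], 0.2]
    - [[0, 0, 0], [0, 0, 0], 0.2]
    - [[0, 0, 0], [0, 0, 0], 0.2]

```text
time_s: 5.25
eef_pos: [0.6177, 0.0897, 0.129]
orientation: [0.661, 0.75, -0.0, -0.0]
contact_force: [0.0, 0.3, -2.6]
grip_width: 0.376
grasp_force: 25.0
```

Run:
```python
from h import *
delta(.617,.0895,.032,7.2)
b=vision.capture("side");cv2.imwrite("pics/c3.png",cv2.resize(b[140:250,190:300],(600,600)))
```

```text
t 5.25 tcp [0.6177 0.0897 0.129 ] phi 7.2 tilt [-0.001 -0.    -1.   ] | shift mm [-0.1 -0.6 97. ] turn z 0.0 F [ 0.   0.3 -2.6] grip 0.376 25.0
```

View pics/c3.png

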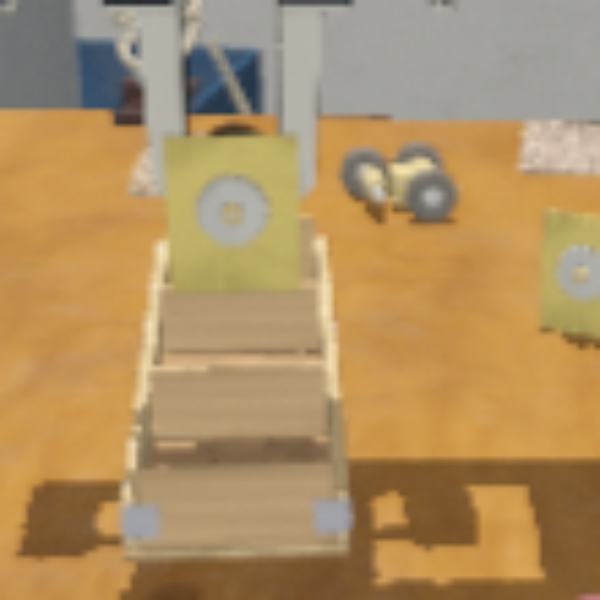

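The hub is at about (232,211) in the crop and the end wall's top edge runs (130,468)-(342,462). The motor hangs straight over the crate's line. I'm descending partway and checking the side view numerically.

play_rows:
  series:
    - [[0, 0, 0.012], [0, 0, 0], 0.2]
    - [[0, 0, 0.015], [0, 0, 0], 0.2]
    - [[0, 0, 0.015], [0, 0, 0], 0.2]
    - [[0, 0, 0.008], [0, 0, 0], 0.2]
    - [[0, 0, 0], [0, 0, 0], 0.2]

```text
time_s: 5.72
eef_pos: [0.6159, 0.0905, 0.0764]
orientation: [0.661, 0.75, -0.002, -0.001]
contact_force: [-0.4, 0.8, -1.0]
grip_width: 0.381
grasp_force: 25.0
```

Run:
```python
from h import *
f=lambda q:np.array(q)*110/600+[190,140]
print("hub",plane("side",f([[232,211]]),.138),"expected",.6177-.046*np.sin(.126),.0897+.046*np.cos(.126))
w=plane("side",f([[130,468],[342,462],[152,370],[327,365]]),.04);print("end wall top",w.round(4).tolist(),w[:2].mean(0),"divider",w[2:].mean(0))
delta(.617,.0895,.032,7.2)
```

```text
hub [[0.61264623 0.13284086 0.138     ]] expected 0.6119193240467125 0.1353353348352248
end wall top [[0.6517, 0.1607, 0.04], [0.5693, 0.1488, 0.04], [0.6613, 0.0603, 0.04], [0.5858, 0.0483, 0.04]] [0.61046404 0.15476028 0.04      ] divider [0.62352986 0.0542735  0.04      ]
t 5.72 tcp [0.6159 0.0905 0.0764] phi 7.2 tilt [-0.004 -0.    -1.   ] | shift mm [-1.1  1.1 44.4] turn z -0.0 F [-0.4  0.8 -1. ] grip 0.381 25.0
```

play_rows:
  series:
    - [[0.0022, 0.001, 0.006], [0, 0, 0], 0.2]
    - [[0, 0, 0.008], [0, 0, 0], 0.2]
    - [[0, 0, 0.008], [0, 0, 0], 0.2]
    - [[0, 0, 0.007], [0, 0, 0], 0.2]
    - [[0, 0, 0.006], [0, 0, 0], 0.2]
    - [[0, 0, 0.004], [0, 0, 0], 0.2]
    - [[0, 0, 0], [0, 0, 0], 0.2]
    - [[0, 0, 0], [0, 0, 0], 0.2]

```text
time_s: 6.38
eef_pos: [0.6181, 0.0927, 0.0406]
orientation: [0.662, 0.75, -0.0, -0.0]
contact_force: [-0.4, -0.6, -1.4]
grip_width: 0.382
grasp_force: 25.0
```

Run:
```python
from h import *
delta(.617,.0925,.033,7.2)
```

```text
t 6.38 tcp [0.6181 0.0927 0.0406] phi 7.1 tilt [-0. -0. -1.] | shift mm [-0.  -1.1  7.6] turn z -0.1 F [-0.4 -0.6 -1.4] grip 0.382 25.0
```

play_rows:
  series:
    - [[0, 0, 0.002], [0, 0, 0], 0.2]
    - [[0, 0, 0.002], [0, 0, 0], 0.2]
    - [[0, 0, 0.0015], [0, 0, 0], 0.2]
    - [[0, 0, 0.001], [0, 0, 0], 0.2]
    - [[0, 0, 0.0008], [0, 0, 0], 0.2]
    - [[0, 0, 0], [0, 0, 0], 0.2]
    - [[0, 0, 0], [0, 0, 0], 0.2]

```text
time_s: 6.97
eef_pos: [0.6181, 0.0927, 0.0334]
orientation: [0.662, 0.75, -0.0, 0.0]
contact_force: [-0.4, -0.3, -1.5]
grip_width: 0.382
grasp_force: 25.0
```

play_rows:
  series:
    - [[0, 0, 0.0005], [0, 0, 0], 0.2]
    - [[0, 0, 0.0005], [0, 0, 0], 0.2]
    - [[0, 0, 0], [0, 0, 0], 0.2]
    - [[0, 0, 0], [0, 0, 0], 0.2]

```text
time_s: 7.3
eef_pos: [0.6183, 0.0927, 0.033]
orientation: [0.662, 0.75, 0.0, 0.0]
contact_force: [-2.7, -1.6, 5.3]
grip_width: 0.381
grasp_force: 25.0
```

It touched down at 5 N. Releasing and rising, turning on the way up for the second motor.

play_rows:
  series:
    - [[0, 0, 0], [0, 0, 0], 0.42]
    - [[0, 0, 0], [0, 0, 0], 0.5]
    - [[0, 0, 0], [0, 0, 0], 0.6]
    - [[0, 0, 0], [0, 0, 0], 0.6]
    - [[0, 0, 0], [0, 0, 0], 0.6]
    - [[0, 0, -0.01], [0, 0, 0], 0.6]
    - [[0, 0, -0.02], [0, 0, 0], 0.6]
    - [[0, 0, -0.03], [0, 0, 0], 0.6]
    - [[0, 0, -0.03], [0, 0, 0], 0.6]
    - [[0, 0, -0.03], [0, 0, 0], 0.6]

```text
time_s: 8.13
eef_pos: [0.6179, 0.0927, 0.1544]
orientation: [0.662, 0.75, 0.0, 0.0]
contact_force: [1.0, 0.7, 0.2]
grip_width: 0.602
grasp_force: 0.0
```

play_rows:
  series:
    - [[0, 0, 0], [0, 0, 6.6], 0.75]
    - [[0, 0, 0], [0, 0, 6.6], 0.75]
    - [[0, 0, 0], [0, 0, 6.6], 0.75]
    - [[0, 0, 0], [0, 0, 6.6], 0.75]
    - [[0, 0, 0], [0, 0, 6.5], 0.75]
    - [[0, 0, 0], [0, 0, 0], 0.75]

```text
time_s: 8.63
eef_pos: [0.6182, 0.0927, 0.1532]
orientation: [0.848, 0.529, 0.0, 0.0]
contact_force: [-0.6, -0.8, 0.1]
grip_width: 0.752
grasp_force: 0.0
```

Run:
```python
from h import *
delta(.455,-.134,.150,-25.7)
```

```text
t 8.63 tcp [0.6182 0.0927 0.1532] phi -26.1 tilt [ 0.001  0.    -1.   ] | shift mm [-275.4  -46.9    3.1] turn z -0.4 F [-0.6 -0.8  0.1] grip 0.752 0.0
```

play_rows:
  series:
    - [[-0.02, -0.003, 0], [0, 0, 0], 0.75]
    - [[-0.03, -0.005, 0], [0, 0, 0], 0.75]
    - [[-0.033, -0.006, 0], [0, 0, 0], 0.75]
    - [[-0.033, -0.006, 0], [0, 0, 0], 0.75]
    - [[-0.033, -0.006, 0], [0, 0, 0], 0.75]
    - [[-0.033, -0.006, 0], [0, 0, 0], 0.75]
    - [[-0.033, -0.006, 0], [0, 0, 0], 0.75]
    - [[-0.033, -0.005, 0], [0, 0, 0], 0.75]
    - [[-0.0274, -0.004, 0], [0, 0, 0], 0.75]
    - [[0, 0, 0], [0, 0, 0], 0.75]

```text
time_s: 9.47
eef_pos: [0.4541, -0.1377, 0.1532]
orientation: [0.847, 0.532, -0.0, 0.001]
contact_force: [-0.4, 0.1, 0.1]
grip_width: 0.752
grasp_force: 0.0
```

play_rows:
  series:
    - [[0, 0, 0.02], [0, 0, 0], 0.75]
    - [[0, 0, 0.02], [0, 0, 0], 0.75]
    - [[0, 0, 0.015], [0, 0, 0], 0.75]
    - [[0, 0, 0], [0, 0, 0], 0.75]

```text
time_s: 9.8
eef_pos: [0.4551, -0.1342, 0.0948]
orientation: [0.846, 0.533, -0.001, -0.001]
contact_force: [0.2, 0.2, -1.3]
grip_width: 0.747
grasp_force: 0.0
```

Run:
```python
from h import *
delta(.455,-.134,.027,-25.7)
a=vision.capture("top");b=vision.capture("side")
cv2.imwrite("pics/c4.png",np.hstack([cv2.resize(b[150:260,200:340],(560,440)),cv2.resize(a[130:190,225:265],(240,440))]))
```

```text
t 9.8 tcp [ 0.4551 -0.1342  0.0948] phi -25.6 tilt [-0.003  0.001 -1.   ] | shift mm [ 0.1  0.1 67.8] turn z 0.1 F [ 0.2  0.2 -1.3] grip 0.747 0.0
```

View pics/c4.png

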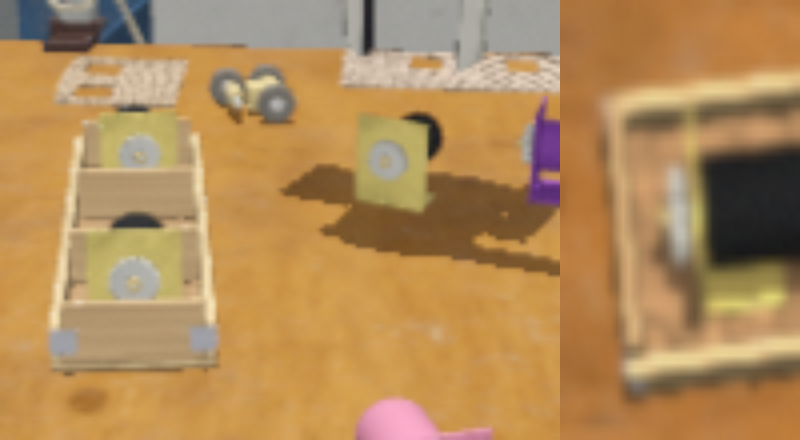

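Motor 1 stands upright in the left cell. Motor 2's hub is at side pixel (297,190). I'm descending on it.

play_rows:
  series:
    - [[0, 0, 0.012], [0, 0, 0], 0.75]
    - [[0, 0, 0.014], [0, 0, 0], 0.75]
    - [[0, 0, 0.012], [0, 0, 0], 0.75]
    - [[0, 0, 0.012], [0, 0, 0], 0.75]
    - [[0, 0, 0.01], [0, 0, 0], 0.75]
    - [[0, 0, 0.006], [0, 0, 0], 0.75]
    - [[0, 0, 0], [0, 0, 0], 0.75]

```text
time_s: 10.48
eef_pos: [0.4556, -0.1347, 0.0299]
orientation: [0.847, 0.532, -0.001, -0.001]
contact_force: [-0.5, 0.3, -0.8]
grip_width: 0.751
grasp_force: 0.0
```

play_rows:
  series:
    - [[0, 0, 0], [0, 0, 0], 0.6]
    - [[0, 0, 0], [0, 0, 0], 0.5]
    - [[0, 0, 0], [0, 0, 0], 0.4]
    - [[0, 0, 0], [0, 0, 0], 0.3]
    - [[0, 0, 0], [0, 0, 0], 0.2]
    - [[0, 0, 0], [0, 0, 0], 0.2]
    - [[0, 0, 0], [0, 0, 0], 0.2]
    - [[0, 0, 0], [0, 0, 0], 0.2]
  force: 25

```text
time_s: 11.15
eef_pos: [0.4562, -0.1349, 0.0316]
orientation: [0.847, 0.532, 0.0, 0.0]
contact_force: [-0.7, -0.2, 4.2]
grip_width: 0.377
grasp_force: 24.9
```

Run:
```python
from h import *
p=plane("side",[[297,190]],.036)[0];d=p[:2]-[.455,-.134];a=np.radians(-25.7)
print("hub",p,"along y",d@[-np.sin(a),np.cos(a)],"x",d@[np.cos(a),np.sin(a)])
delta(.4551,-.134,.027,-25.7)
```

```text
hub [ 0.47067956 -0.09412159  0.036     ] along y 0.04273310413903094 x -0.003165147931528474
t 11.15 tcp [ 0.4562 -0.1349  0.0316] phi -25.8 tilt [ 0. -0. -1.] | shift mm [ 0.4 -1.4  4.6] turn z -0.1 F [-0.7 -0.2  4.2] grip 0.377 24.9
```

The tips are 5 mm higher than intended, so I'm regripping lower.

play_rows:
  series:
    - [[0, 0, 0], [0, 0, 0], 0.5]
    - [[0, 0, 0], [0, 0, 0], 0.5]
    - [[0, -0.001, 0.0025], [0, 0, 0], 0.5]
    - [[0, 0, 0.0025], [0, 0, 0], 0.5]
    - [[0, 0, 0], [0, 0, 0], 0.4]
    - [[0, 0, 0], [0, 0, 0], 0.3]
    - [[0, 0, 0], [0, 0, 0], 0.2]
    - [[0, 0, 0], [0, 0, 0], 0.2]
    - [[0, 0, 0], [0, 0, 0], 0.2]
    - [[0, 0, 0], [0, 0, 0], 0.2]

```text
time_s: 11.98
eef_pos: [0.4551, -0.1344, 0.0263]
orientation: [0.847, 0.532, -0.0, -0.0]
contact_force: [-0.4, -1.0, -1.9]
grip_width: 0.383
grasp_force: 25.0
```

play_rows:
  series:
    - [[0, 0, -0.008], [0, 0, 0], 0.2]
    - [[0, 0, -0.015], [0, 0, 0], 0.2]
    - [[0, 0, -0.02], [0, 0, 0], 0.2]
    - [[0, 0, -0.02], [0, 0, 0], 0.2]
    - [[0, 0, -0.025], [0, 0, 0], 0.2]
    - [[0, 0, -0.02], [0, 0, -6], 0.2]
    - [[0, 0, 0], [0, 0, -7], 0.2]
    - [[0, 0, 0], [0, 0, -7], 0.2]
    - [[0, 0, 0], [0, 0, -7], 0.2]
    - [[0, 0, 0], [0, 0, -6], 0.2]

```text
time_s: 12.82
eef_pos: [0.4552, -0.1344, 0.1351]
orientation: [0.659, 0.752, 0.0, 0.0]
contact_force: [0.3, 0.3, -2.9]
grip_width: 0.383
grasp_force: 25.0
```

Run:
```python
from h import *
delta(.631,-.0105,.132,7.2)
```

```text
t 12.82 tcp [ 0.4552 -0.1344  0.1351] phi 7.6 tilt [ 0. -0. -1.] | shift mm [ 99.6 190.6   3.2] turn z 0.4 F [ 0.3  0.3 -2.9] grip 0.383 25.0
```

play_rows:
  series:
    - [[0.008, 0.015, 0], [0, 0, 0.4], 0.2]
    - [[0.012, 0.024, 0], [0, 0, 0], 0.2]
    - [[0.015, 0.028, 0], [0, 0, 0], 0.2]
    - [[0.015, 0.028, 0], [0, 0, 0], 0.2]
    - [[0.015, 0.028, 0], [0, 0, 0], 0.2]
    - [[0.014, 0.028, 0], [0, 0, 0], 0.2]
    - [[0.012, 0.024, 0], [0, 0, 0], 0.2]
    - [[0.008, 0.015, 0], [0, 0, 0], 0.2]
    - [[0, 0, 0], [0, 0, 0], 0.2]
    - [[0, 0, 0], [0, 0, 0], 0.2]

```text
time_s: 13.65
eef_pos: [0.6322, -0.013, 0.1343]
orientation: [0.663, 0.748, -0.0, -0.0]
contact_force: [-1.0, 0.0, -1.5]
grip_width: 0.379
grasp_force: 25.0
```

Run:
```python
from h import *
delta(.631,-.0105,.033,7.2)
b=vision.capture("side");cv2.imwrite("pics/c5.png",cv2.resize(b[140:250,190:300],(600,600)))
```

```text
t 13.65 tcp [ 0.6322 -0.013   0.1343] phi 6.9 tilt [-0.001 -0.    -1.   ] | shift mm [  2.6  -0.8 101.3] turn z -0.3 F [-1.   0.  -1.5] grip 0.379 25.0
```

View pics/c5.png

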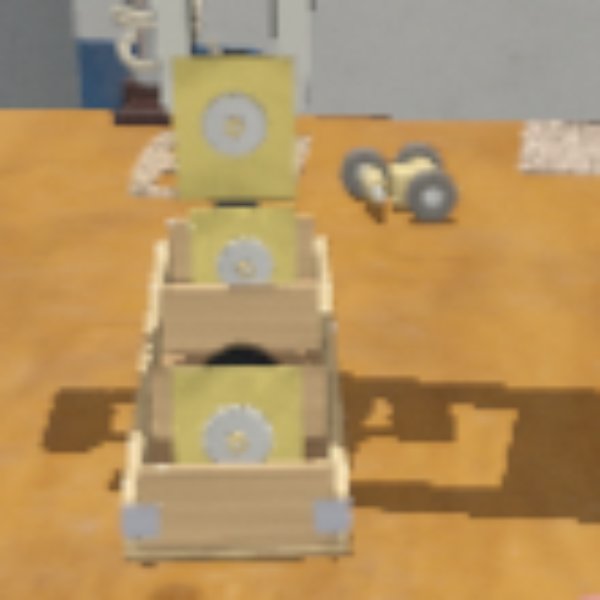

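Motor 2 (hub at (235,124)) hangs square over the middle cell, with motor 1's hub at (237,438). I'm descending partway while cross-checking.

play_rows:
  series:
    - [[0.0025, -0.001, 0.01], [0, 0, 0], 0.2]
    - [[0, 0, 0.015], [0, 0, 0], 0.2]
    - [[0, 0, 0.015], [0, 0, 0], 0.2]
    - [[0, 0, 0.01], [0, 0, 0], 0.2]
    - [[0, 0, 0], [0, 0, 0], 0.2]
    - [[0, 0, 0], [0, 0, 0], 0.2]

```text
time_s: 14.2
eef_pos: [0.6302, -0.0112, 0.0833]
orientation: [0.664, 0.748, -0.001, -0.001]
contact_force: [0.4, 0.0, -2.1]
grip_width: 0.381
grasp_force: 25.0
```

Run:
```python
from h import *
f=lambda q:np.array(q)*110/600+[190,140]
a=plane("side",f([[235,124]]),.144)[0];b=plane("side",f([[237,438]]),.042)[0]
t=np.radians(7.2);d=(a-b)[:2];print(a,b,"along y",d@[-np.sin(t),np.cos(t)],"x",d@[np.cos(t),np.sin(t)])
delta(.631,-.0105,.033,7.2)
```

```text
[0.62595902 0.03204621 0.144     ] [0.61333593 0.13345107 0.042     ] along y -0.10218735171680617 x -0.0001858456057768686
t 14.2 tcp [ 0.6302 -0.0112  0.0833] phi 6.8 tilt [-0.002  0.    -1.   ] | shift mm [ 0.6  1.  50.3] turn z -0.4 F [ 0.4  0.  -2.1] grip 0.381 25.0
```

play_rows:
  series:
    - [[0, 0.001, 0.007], [0, 0, -0.4], 0.2]
    - [[0, 0, 0.009], [0, 0, 0], 0.2]
    - [[0, 0, 0.009], [0, 0, 0], 0.2]
    - [[0, 0, 0.008], [0, 0, 0], 0.2]
    - [[0, 0, 0.006], [0, 0, 0], 0.2]
    - [[0, 0, 0.004], [0, 0, 0], 0.2]
    - [[0, 0, 0.002], [0, 0, 0], 0.2]
    - [[0, 0, 0], [0, 0, 0], 0.2]
    - [[0, 0, 0], [0, 0, 0], 0.2]

```text
time_s: 14.95
eef_pos: [0.6318, -0.011, 0.0396]
orientation: [0.661, 0.75, 0.0, 0.0]
contact_force: [0.7, -0.2, -1.6]
grip_width: 0.38
grasp_force: 25.0
```

play_rows:
  series:
    - [[0, 0, 0.002], [0, 0, 0], 0.2]
    - [[0, 0, 0.002], [0, 0, 0], 0.2]
    - [[0, 0, 0.0015], [0, 0, 0], 0.2]
    - [[0, 0, 0.001], [0, 0, 0], 0.2]
    - [[0, 0, 0.0005], [0, 0, 0], 0.2]
    - [[0, 0, 0], [0, 0, 0], 0.2]
    - [[0, 0, 0], [0, 0, 0], 0.2]

```text
time_s: 15.53
eef_pos: [0.6318, -0.0109, 0.0324]
orientation: [0.661, 0.75, 0.0, 0.0]
contact_force: [-0.5, 0.0, -2.3]
grip_width: 0.383
grasp_force: 25.0
```

play_rows:
  series:
    - [[0, 0, 0.0005], [0, 0, 0], 0.2]
    - [[0, 0, 0], [0, 0, 0], 0.2]
    - [[0, 0, 0.0004], [0, 0, 0], 0.2]
    - [[0, 0, 0], [0, 0, 0], 0.2]
    - [[0, 0, 0], [0, 0, 0], 0.2]

```text
time_s: 15.95
eef_pos: [0.6319, -0.011, 0.0321]
orientation: [0.661, 0.75, 0.0, 0.0]
contact_force: [-3.2, -1.3, 5.3]
grip_width: 0.381
grasp_force: 25.0
```

Touchdown. Releasing, rising and moving back to clear the view.

play_rows:
  series:
    - [[0, 0, 0], [0, 0, 0], 0.42]
    - [[0, 0, 0], [0, 0, 0], 0.5]
    - [[0, 0, 0], [0, 0, 0], 0.6]
    - [[0, 0, 0], [0, 0, 0], 0.6]
    - [[0, 0, 0], [0, 0, 0], 0.6]
    - [[0, 0, -0.01], [0, 0, 0], 0.6]
    - [[0, 0, -0.02], [0, 0, 0], 0.6]
    - [[0, 0, -0.03], [0, 0, 0], 0.6]
    - [[0, 0, -0.03], [0, 0, 0], 0.6]
    - [[0, 0, -0.03], [0, 0, 0], 0.6]

```text
time_s: 16.78
eef_pos: [0.6315, -0.0109, 0.1536]
orientation: [0.661, 0.75, 0.0, 0.0]
contact_force: [0.9, -0.1, 0.5]
grip_width: 0.601
grasp_force: 0.0
```

play_rows:
  series:
    - [[0.03, -0.01, 0], [0, 0, 0], 0.6]
    - [[0.035, -0.01, 0], [0, 0, 0], 0.6]
    - [[0.035, -0.01, 0], [0, 0, 0], 0.6]
    - [[0.035, -0.01, 0], [0, 0, 0], 0.6]
    - [[0.035, -0.01, 0], [0, 0, 0], 0.6]
    - [[0.035, -0.01, 0], [0, 0, 0], 0.6]
    - [[0.035, -0.01, 0], [0, 0, 0], 0.6]
    - [[0.035, -0.01, 0], [0, 0, 0], 0.6]
    - [[0.035, -0.01, 0], [0, 0, 0], 0.6]
    - [[0.03, -0.01, 0], [0, 0, 0], 0.6]

```text
time_s: 17.62
eef_pos: [0.4886, 0.3157, 0.1525]
orientation: [0.661, 0.75, 0.0, 0.0]
contact_force: [0.0, -0.2, 0.2]
grip_width: 0.598
grasp_force: 0.0
```

Run:
```python
from h import *
a=vision.capture("top");b=vision.capture("side")
cv2.imwrite("pics/c6.png",np.vstack([cv2.resize(a[115:195,220:390],(680,320)),cv2.resize(b[170:245,190:360],(680,280))]))
```

```text
(no output)
```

View pics/c6.png

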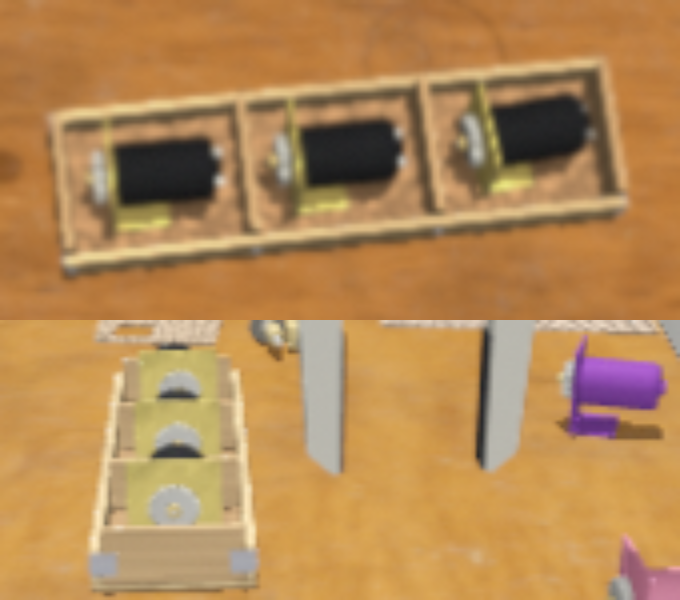

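All three motors stand upright, one per cell, at about (160,172), (345,152) and (540,130) in the crop, and the arm is clear.

```bash
python3 -c "
from plant import bot;print(bot.hand_in())"
```

```text
the job is handed in; nothing more can be done
None
```

Both loose motors now stand upright in the two empty cells, the stowed motor still stands in its own cell, and I handed the job in at about 18 s; no verdict came back.

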